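Turn the bench pin blank so its plain end meets the fence

ROBOT

A 7-joint arm with a two-finger parallel gripper is mounted at the origin on a cart in front of the work surface, level with it; the furniture and walls round the work are solid. World frame = base frame: x ahead of the robot, y to its left, z up, the work surface at z = 0. Lengths are in m, angles in rad, forces in N, time in s.
With the tool pointing down it reaches from about 0.4 to 0.85 m from the base axis. Payload 10.4 kg.
Tool frame: the origin (TCP) lies between the finger pads; the fingertips stand 19 mm ahead of it and the grasp point (between the pads) is the TCP; z points along the fingers, x is the direction in which the jaws open and shut, and the axes are right-handed (so a half turn about z gives the same grasp; the last joint's range is limited). The gripper opens to 87 mm and grips with 3 to 60 N. Pads are 19 mm wide; open, the fingers measure 117 mm over their backs; the gripper's body (75 mm by 190 mm) begins 51 mm behind the grasp point.
Start: joints at [-1.161, 0.332, -0.065, 1.46, 0.022, 1.35, -0.088], TCP at [0.262, 0.567, 0.242] pointing down, gripper open.
Joint ranges: [-2.6, 2.6], [-0.5, 2.12], [-1.47, 1.34], [0.16, 2.42], [-1.27, 4.41], [0.06, 2.06], [-2.6, 2.6]. Speed limits (rad/s): [2.22, 2.22, 2.79, 2.79, 3.14, 3.14, 3.14].

INTERFACE

Orientations are given as a unit quaternion [x, y, z, w].
In Python, from plant import telemetry, imaging, job gives the robot as it stands.
- The arm moves only by the shell command python3 -m crank 'ROWS'. ROWS is text: rows parted by semicolons, each of 7 numbers parted by spaces: the opening, from 0 (shut) to 1 (fully open), then the shift along the tool's x, y, z in m, then the turn, a rotation vector about the tool's x, y, z in rad. A call has 1 to 12 rows; each row is the pose to reach, as a shift and turn from the pose commanded when the call began, along the tool's axes at that moment; what a row does not reach only later rows make up. A row lasts 1/12 s, in which the tool goes at most 41.7 mm and 7.16 degrees, less where a joint would pass 70% of its speed; a pose out of reach is approached as far as the arm can. A call with a gripper value outside its range is refused whole. The fingers move at their own pace and stop on an object; the grip force is fixed at half the most. Time passes only in rows, so rows that repeat a pose let the fingers close. It gives the time, the measured TCP pose, the force and the opening at its end, in the units of the state.
- telemetry.observe(): the state, without advancing time (a new reading comes with each control period).
- imaging.grab_frame(name): name is "side" or "top"; returns a dict with "color" (420x560x3 uint8, red, green, blue), "mtx" (3x3 intrinsics, pixels), "dist_coeffs" ([k1, k2, p1, p2, k3] as OpenCV has them; the pictures are not rectified), "rvec" (rotation vector, rad) and "tvec" (3), from world to camera coordinates, as OpenCV has them. Camera axes: x right, y down, z forward; pixel columns grow to the right and rows downward; lengths in m; the calibration is good to about 2 mm. A picture is of the moment at which its call begins. There is no depth.
- job.job_done(): hands the job in, once; it reports no verdict.
The state is a dict: "time": time; "joint_positions": joint angles; "joint_vel": joint speeds; "effort": joint torques, N m; "tcp_pos": TCP position; "eef_rot": TCP orientation; "force": force on the tool from outside, world axes, zero at the start; "ft_torque": the same for the moment, N m; "opening": finger opening in m.
Only numpy, scipy, OpenCV 4.12 (cv2) and the standard library are available. Lean on these libraries where they do the work, as an engineer would, in place of code of your own. Each camera call takes 0.05 s, during which the arm holds its last target. There are 200 camera calls.

TASK

The new wooden bench pin on the squaring board has had one long edge worked. Turn it a quarter turn and set it flat on the board with its plain end (the one without the V notch) butted squarely against the fence bar, anywhere along the fence where the whole end is backed by it. Leave the dark bored block beside the board where it is.

Things in the scene. Friction and masses are not known exactly. Their poses are not given: they have to be found in the camera images.
- pin_center (a point): centre (half-way up) of the loose bench pin blank: brown wood, 110 mm long (x), 44 wide (y), 22 thick (z), about 0.1 kg, flat on the squaring board (top 24 mm above the bench). +x points to the plain square end; a V notch 28 mm wide, 40 deep is sawn in the -x end. It starts roughly along the fence, drawn back from it, plain end to the left as seen facing the fence
- pin_plain_end (a point): centre of the plain end face of the bench pin blank, half-way up, 55 mm from pin_center along the pin's +x; same axes as pin_center
- fence_face (a point): mid-length of the fence's flat face, level with the board's top. The fixed wooden squaring board is 210 mm deep (x), 260 wide (y), 24 thick; its dark fence bar, 200 mm long (y), 20 thick, 20 above the board, lies along the edge away from the robot. +x points squarely into the fence, y along it to the left, z up. A loose steel bar 62x19x13 mm lies on the board about 115 mm right of this point
- bored_block_center (a point): centre (half-way up) of a loose dark hardwood block 30 mm (x) by 150 mm (y) by 32 mm (z) with small holes in its side, lying on the bench left of the squaring board: a bystander, not to be moved
Not all that is in view belongs to the job. What is shaped like the part that bears pin_center but yellow is not meant.

How it is judged:
At the end, for the whole second after the job is handed in: The pin lies flat on the squaring board (within about 6 degrees), its plain end within 10 mm of the fence's face and facing it within 10 degrees, the middle of that end within 78 mm of the fence's middle; the bored block is within 30 mm of where it started (x of pin_plain_end in the frame of fence_face between -0.01 and 0.005 m and y of pin_plain_end in the frame of fence_face between -0.078 and 0.078 m and z of pin_center in the frame of fence_face below 0.015 m and angle between the x axis of pin_center and the x axis of fence_face, either way round below 0.175 rad and angle between the z axis of pin_center and the z axis of fence_face, either way round below 0.1 rad and distance of bored_block_center from where it was at the start of the episode below 0.03 m); the robot touches nothing.
It fails at once if the bored block is moved more than 30 mm (distance of bored_block_center from where it was at the start of the episode above 0.03 m).
It also fails if it takes over 32 s, if anything falls off the work surface, if the arm or the gripper's body presses on something with over 40 N, if the wrist force passes 120 N, or if a joint passes its speed limit or range.

## Working session

There is one attempt and no reset: what is moved stays moved. The work goes in short steps, Python scripts to look and compute and a shell command to move; the robot and the scene stay as the last step left them, time stands still between calls to the robot, and variables do not carry over. Pictures are saved under pics/ and viewed, about 8 in all and at most 12, crops included, and the job is handed in when it is done.

```bash
mkdir -p pics; ls; python3 - <<'E'
from plant import telemetry, imaging
import cv2, pickle
s=telemetry.observe(); print(s['time'],s['tcp_pos'],s['eef_rot'],s['opening'])
for n in('top','side'):
    f=imaging.grab_frame(n); pickle.dump(f,open(f'{n}0.pkl','wb')); cv2.imwrite(f'pics/{n}0.png',f['color'][:,:,::-1]); print(f['rvec'],f['tvec'])
E
```

```text
pics
0.0 [0.26196707 0.56707014 0.24077993] [ 8.42427177e-01  5.38809789e-01 -5.61957698e-04  3.82248044e-04] 0.0869120958977918
[ 2.09089848 -2.13906465  0.18212613] [-0.0694527   0.58276271  1.11415795]
[ 1.98008779 -0.18666904  0.13073523] [-0.56223076  0.04201541  1.30978047]
```

View pics/top0.png

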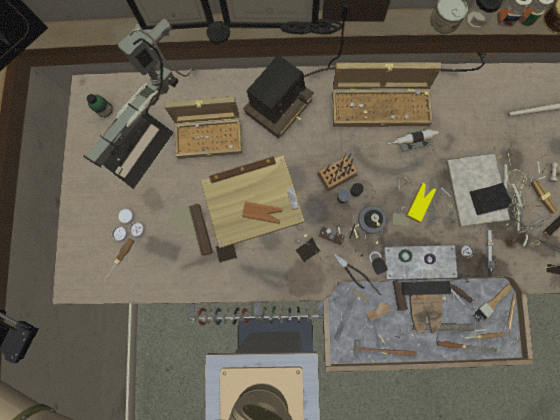

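View pics/side0.png

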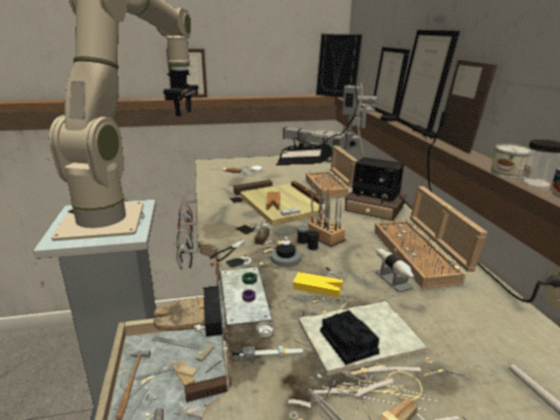

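Two viewed so far. Candidates for the pin in the top view are the brown notched blank on the board at (262,212), the yellow look-alike at (422,202), and the brown pin-like wood in the tray at (428,310). By the description I choose the one at (262,212). The fence is the dark bar at (240,170), the steel bar is at (293,197), and the bored block is the dark bar at (201,230). Next is one close crop.

```bash
python3 - <<'E'
import cv2,pickle
f=pickle.load(open('top0.pkl','rb'))
c=f['color'][145:265,180:320,::-1]
cv2.imwrite('pics/crop0.png',cv2.resize(c,None,fx=5,fy=5,interpolation=cv2.INTER_CUBIC))
E
```

```text
(no output)
```

View pics/crop0.png

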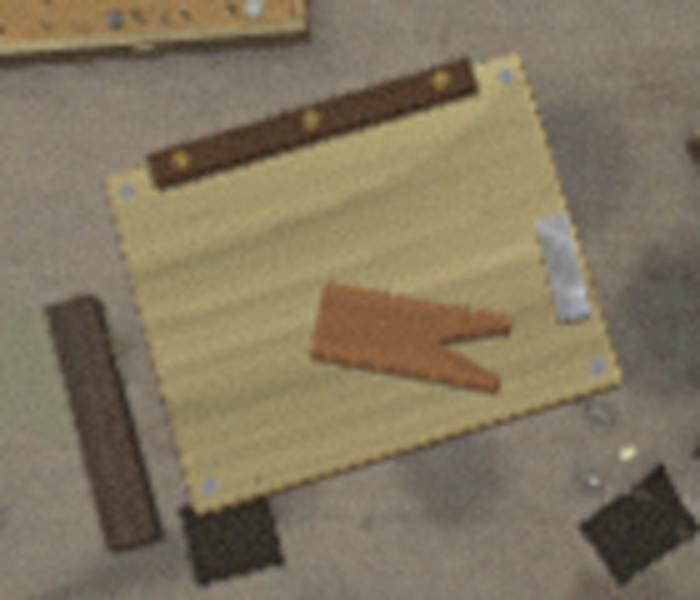

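The crop confirms the choice: a brown blank with its plain end to the left (326,283)-(313,356) and the V notch to the right. The fence's near edge runs (160,188)-(476,92), and the steel bar is well to the right.

```bash
cat > h.py <<'E'
import cv2,numpy as np
from scipy.spatial.transform import Rotation as R
def world(f,px,z):
    px=np.atleast_2d(np.float64(px)); 
    n=cv2.undistortPoints(px[:,None],f['mtx'],f['dist_coeffs'])[:,0]
    M=cv2.Rodrigues(f['rvec'])[0]; t=np.float64(f['tvec']).ravel()
    d=np.c_[n,np.ones(len(n))]@M; c=-M.T@t
    return c+d*((z-c[2])/d[:,2])[:,None]
def proj(f,p): return cv2.projectPoints(np.float64(p).reshape(-1,3),f['rvec'],f['tvec'],f['mtx'],f['dist_coeffs'])[0][:,0]
E
python3 - <<'E'
from h import *; import pickle
f=pickle.load(open('top0.pkl','rb')); np.set_printoptions(precision=4,suppress=True)
u=lambda a: (np.float64(a)+.5)/5-.5+[180,145]
pin=world(f,u([(326,283),(313,356),(498,390),(511,325)]),.046)
brd=world(f,u([(108,178),(520,55),(620,380),(195,513)]),.024)
fe=world(f,u([(160,188),(476,92)]),.024); fet=world(f,u([(160,188),(476,92)]),.044)
fb=world(f,u([(150,155),(468,60)]),.044)
print('pin',pin[:,:2]); print(np.linalg.norm(np.diff(pin,axis=0,append=pin[:1]),axis=1))
print('brd',brd[:,:2],np.linalg.norm(np.diff(brd,axis=0,append=brd[:1]),axis=1))
print('fence z24',fe[:,:2],'z44',fet[:,:2],'back',fb[:,:2])
ang=lambda d:np.degrees(np.arctan2(d[1],d[0]))
print('pin ang',ang((pin[0]+pin[1]-pin[2]-pin[3])),'c',pin.mean(0),'fence y ang',ang(fe[0]-fe[1]),'board',ang(brd[0]-brd[1]),ang(brd[3]-brd[2]))
print('cam',-cv2.Rodrigues(f['rvec'])[0].T@np.ravel(f['tvec']))
blk=world(f,u([(45,308),(98,295),(160,535),(112,550)]),.032);print('blk',blk[:,:2],blk.mean(0))
st=world(f,u([(537,220),(562,215),(588,318),(565,322)]),.037);print('steel',st[:,:2])
from plant import telemetry
s=telemetry.observe(); print(R.from_quat(s['eef_rot']).as_matrix())
E
```

```text
pin [[ 0.5825  0.0387]
 [ 0.54    0.0463]
 [ 0.5178 -0.0598]
 [ 0.5553 -0.0679]]
[0.0432 0.1084 0.0384 0.1101]
brd [[ 0.6539  0.1721]
 [ 0.7235 -0.0758]
 [ 0.525  -0.1303]
 [ 0.453   0.1178]] [0.2576 0.2058 0.2583 0.2081]
fence z24 [[ 0.6469  0.1407]
 [ 0.7011 -0.049 ]] z44 [[ 0.6421  0.1366]
 [ 0.6954 -0.0499]] back [[ 0.6622  0.1429]
 [ 0.7151 -0.0454]]
pin ang 76.93563944963522 c [ 0.5489 -0.0107  0.046 ] fence y ang 105.94949247784285 board 105.68266383676733 106.17726788924072
cam [ 0.3621 -0.0995  1.202 ]
blk [[0.5743 0.2062]
 [0.5813 0.1749]
 [0.4402 0.1365]
 [0.4322 0.1641]] [0.507  0.1704 0.032 ]
steel [[ 0.6188 -0.0841]
 [ 0.6214 -0.0988]
 [ 0.5599 -0.1124]
 [ 0.5578 -0.099 ]]
[[ 0.4194  0.9078 -0.0004]
 [ 0.9078 -0.4194 -0.0011]
 [-0.0012  0.     -1.    ]]
```

```bash
cat >> h.py <<'E'
def go(p,yaw):
    from plant import telemetry
    s=telemetry.observe(); r=R.from_quat(s['eef_rot'])
    c,n=np.cos(np.radians(yaw)),np.sin(np.radians(yaw))
    T=R.from_matrix([[c,n,0],[n,-c,0],[0,0,-1]])
    print('t',round(s['time'],2),'tcp',s['tcp_pos'].round(4) if hasattr(s['tcp_pos'],'round') else s['tcp_pos'],'F',np.round(s['force'],1),'open',round(s['opening'],4))
    print('shift',r.inv().apply(np.array(p)-s['tcp_pos']).round(4),'turn',(r.inv()*T).as_rotvec().round(4))
E
python3 -c "
from h import *; go((.551,-.003,.13),-13)"; python3 -m crank --help | head -5
```

```text
t 0.1 tcp [0.262  0.5671 0.2409] F [-0.1 -0.4 -0.2] open 0.0869
shift [-0.3962  0.5014  0.1114] turn [8.0000e-04 1.0000e-03 1.3649e+00]invalid input
```

```bash
r="1 -0.396 0.501 0.111 0.001 0.001 1.365"; python3 -m crank '1 -0.396 0.501 0.111 0.001 0.001 1.365;1 -0.396 0.501 0.111 0.001 0.001 1.365;1 -0.396 0.501 0.111 0.001 0.001 1.365;1 -0.396 0.501 0.111 0.001 0.001 1.365;1 -0.396 0.501 0.111 0.001 0.001 1.365;1 -0.396 0.501 0.111 0.001 0.001 1.365;1 -0.396 0.501 0.111 0.001 0.001 1.365;1 -0.396 0.501 0.111 0.001 0.001 1.365;1 -0.396 0.501 0.111 0.001 0.001 1.365;1 -0.396 0.501 0.111 0.001 0.001 1.365;1 -0.396 0.501 0.111 0.001 0.001 1.365;1 -0.396 0.501 0.111 0.001 0.001 1.365'; python3 -c "
from h import *; go((.551,-.003,.13),-13)"
```

```text
time: 1.1
tcp_pos: [0.4852, 0.126, 0.1556]
eef_rot: [0.993, -0.117, 0.0, -0.001]
force: [0.9, 0.6, 1.1]
opening: 0.0871
t 1.1 tcp [0.4852 0.126  0.1556] F [0.9 0.6 1.1] open 0.0871
shift [0.094  0.1102 0.0254] turn [-0.0016 -0.0002 -0.0078]
```

```bash
python3 -m crank '1 0.094 0.110 0.025 0 0 0;1 0.094 0.110 0.025 0 0 0;1 0.094 0.110 0.025 0 0 0;1 0.094 0.110 0.025 0 0 0;1 0.094 0.110 0.025 0 0 0;1 0.094 0.110 0.025 0 0 0;1 0.094 0.110 0.025 0 0 0' ; python3 - <<'E'
from h import *; from plant import imaging; import pickle
go((.551,-.003,.046),-13)
f=imaging.grab_frame('side'); pickle.dump(f,open('side1.pkl','wb'))
g=imaging.grab_frame('top')
a=cv2.resize(f['color'][150:250,210:350],None,fx=4,fy=4,interpolation=2); b=cv2.resize(g['color'][145:245,190:330],None,fx=4,fy=4,interpolation=2)
cv2.imwrite('pics/c1.png',np.vstack([a,b])[:,:,::-1])
E
```

```text
time: 1.68
tcp_pos: [0.5513, 0.0005, 0.1305]
eef_rot: [0.994, -0.113, -0.0, -0.001]
force: [0.7, 0.1, -0.2]
opening: 0.0872
t 1.68 tcp [5.513e-01 5.000e-04 1.305e-01] F [ 0.7  0.1 -0.2] open 0.0872
shift [0.0005 0.0037 0.0845] turn [-0.0015  0.0007  0.0005]
```

View pics/c1.png

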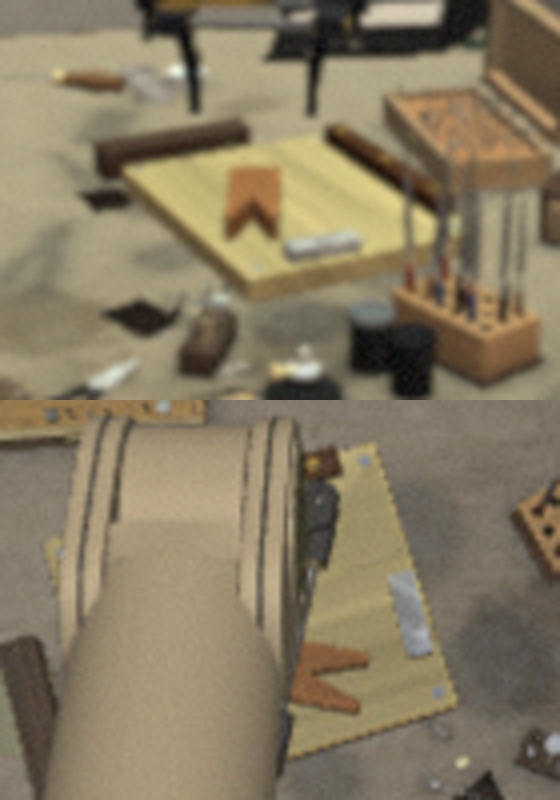

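Four viewed. In the side crop the open fingers at (195,100) and (312,100) straddle the pin (225-283) centrally, so I can go down.

```bash
python3 -m crank '1 0 0.003 0.030 0 0 0;1 0 0.003 0.055 0 0 0;1 0 0.003 0.072 0 0 0;1 0 0.003 0.084 0 0 0;1 0 0.003 0.084 0 0 0;1 0 0.003 0.084 0 0 0;0.3 0 0.003 0.084 0 0 0;0.3 0 0.003 0.084 0 0 0;0.3 0 0.003 0.084 0 0 0;0.3 0 0.003 0.084 0 0 0;0.3 0 0.003 0.084 0 0 0;0.3 0 0.003 0.084 0 0 0'; python3 -m crank '0.3 0 0 0 0 0 0;0.3 0 0 0 0 0 0;0.3 0 0 0 0 0 0;0.3 0 0 0 0 0 0'
```

```text
time: 2.78
tcp_pos: [0.5511, -0.0031, 0.047]
eef_rot: [0.994, -0.113, 0.0, -0.001]
force: [-0.3, 0.0, -0.6]
opening: 0.0549
time: 3.12
tcp_pos: [0.5511, -0.0031, 0.0468]
eef_rot: [0.994, -0.113, 0.0, -0.001]
force: [-0.7, 0.7, 0.9]
opening: 0.0439
```

```bash
python3 -m crank '0.3 0 0 0 0 0 0;0.3 0 0 0 0 0 0;0.3 0 0 -0.02 0 0 0;0.3 0 0 -0.05 0 0 0;0.3 0 0 -0.05 0 0 0;0.3 0 0 -0.05 0 0 0'; python3 -c "
from h import *; go((.614,.029,.097),-74.1)"
```

```text
time: 3.62
tcp_pos: [0.552, -0.0031, 0.0981]
eef_rot: [0.994, -0.113, 0.002, -0.001]
force: [0.3, -0.2, -1.3]
opening: 0.0437
t 3.62 tcp [ 0.552  -0.0031  0.0981] F [ 0.3 -0.2 -1.3] open 0.0437
shift [ 0.0532 -0.0452  0.0013] turn [-3.9000e-03 -1.0000e-03  1.0664e+00]
```

```bash
python3 -m crank '0.3 0.006 -0.005 0 0 0 0.12;0.3 0.012 -0.010 0 0 0 0.24;0.3 0.018 -0.015 0 0 0 0.36;0.3 0.024 -0.020 0 0 0 0.48;0.3 0.030 -0.025 0 0 0 0.60;0.3 0.036 -0.030 0 0 0 0.72;0.3 0.042 -0.035 0 0 0 0.84;0.3 0.048 -0.040 0 0 0 0.96;0.3 0.053 -0.045 0 -0.002 -0.001 1.066;0.3 0.053 -0.045 0 -0.002 -0.001 1.066;0.3 0.053 -0.045 0 -0.002 -0.001 1.066;0.3 0.053 -0.045 0 -0.002 -0.001 1.066'; python3 - <<'E'
from h import *; from plant import imaging; import pickle
go((.614,.029,.049),-74.1)
f=imaging.grab_frame('side'); g=imaging.grab_frame('top'); pickle.dump((f,g),open('2.pkl','wb'))
a=cv2.resize(f['color'][150:250,210:350],None,fx=4,fy=4,interpolation=2); b=cv2.resize(g['color'][145:245,190:330],None,fx=4,fy=4,interpolation=2)
cv2.imwrite('pics/c2.png',np.vstack([a,b])[:,:,::-1])
E
```

```text
time: 4.62
tcp_pos: [0.6121, 0.0283, 0.0961]
eef_rot: [0.799, -0.601, -0.001, 0.001]
force: [0.6, -0.3, -0.2]
opening: 0.0438
t 4.62 tcp [0.6121 0.0283 0.0961] F [ 0.6 -0.3 -0.2] open 0.0438
shift [-0.     -0.0022  0.0471] turn [0.0027 0.0008 0.0037]
```

View pics/c2.png

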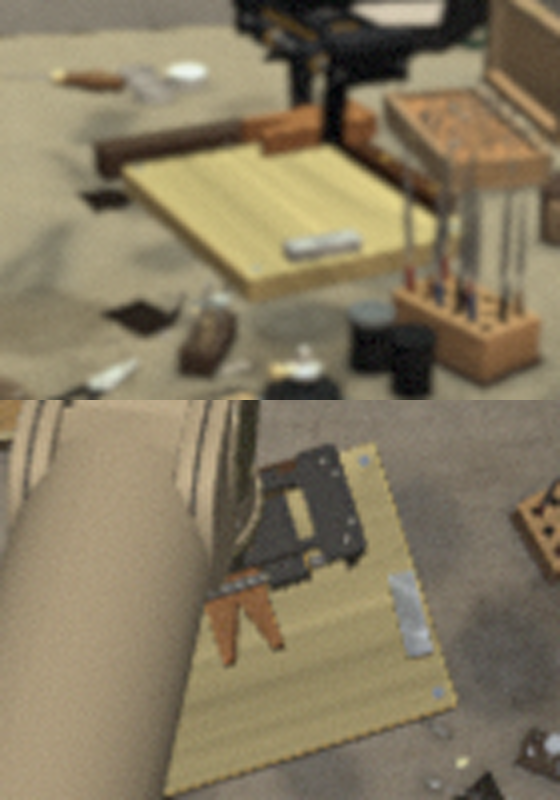

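Five viewed. The pin is held level with the notch toward the robot (tips at (228,664) and (280,648) in the lower panel) and the plain end toward the fence. I lower it, then advance while watching the force.

```bash
python3 - <<'E'
from h import *; import pickle
f,g=pickle.load(open('2.pkl','rb')); p=world(g,(np.array([[228,264],[280,248]])+.5)/4-.5+[190,145],.0953)
n=np.array([.962,.274,0]); m=p.mean(0); print(p, 'tip n',m@n,'expect',.5965-.0633,'angle',np.degrees(np.arctan2(*(p[0]-p[1])[1::-1]))-90)
E
python3 -m crank '0.3 0 -0.002 0.025 0 0 0.003;0.3 0 -0.002 0.040 0 0 0.003;0.3 0 -0.002 0.0475 0 0 0.003;0.3 0 -0.002 0.0475 0 0 0.003;0.3 0 -0.002 0.0475 0 0 0.003'
python3 -m crank '0.3 0 -0.003 0 0 0 0;0.3 0 -0.006 0 0 0 0;0.3 0 -0.009 0 0 0 0;0.3 0 -0.009 0 0 0 0;0.3 0 -0.009 0 0 0 0'
```

```text
[[ 0.54655302  0.02782129  0.0953    ]
 [ 0.55688679 -0.00820148  0.0953    ]] tip n 0.5334424617853611 expect 0.5332 angle 16.006484615595625
time: 5.13
tcp_pos: [0.6146, 0.029, 0.0497]
eef_rot: [0.797, -0.603, -0.001, 0.0]
force: [-1.0, 0.8, -0.0]
opening: 0.0435
time: 5.55
tcp_pos: [0.6237, 0.0318, 0.0495]
eef_rot: [0.797, -0.604, -0.001, 0.0]
force: [-0.4, 1.4, -1.2]
opening: 0.044
```

The tip position agrees to 1 mm and the angle is 16.0° against the fence's 15.9°. Next I lower the last 2 mm and creep forward.

```bash
python3 -m crank '0.3 0 0 0.002 0 0 0;0.3 0 -0.001 0.002 0 0 0;0.3 0 -0.002 0.002 0 0 0;0.3 0 -0.003 0.002 0 0 0;0.3 0 -0.003 0.002 0 0 0'
python3 -m crank '0.3 0 -0.001 0 0 0 0;0.3 0 -0.002 0 0 0 0;0.3 0 -0.002 0 0 0 0'
```

```text
time: 5.97
tcp_pos: [0.6241, 0.032, 0.0467]
eef_rot: [0.797, -0.604, -0.003, 0.002]
force: [-9.9, 0.1, 5.6]
opening: 0.0438
time: 6.22
tcp_pos: [0.6243, 0.0321, 0.0467]
eef_rot: [0.797, -0.604, -0.004, 0.003]
force: [-19.8, -2.2, 13.8]
opening: 0.0436
```

Contact with the fence shows −20 N along x, at end n ≈ 0.656, as expected. I relax the push and open.

```bash
python3 -m crank '0.3 0 0.002 0 0 0 0;0.3 0 0.004 -0.0005 0 0 0;0.3 0 0.004 -0.0005 0 0 0'
python3 -m crank '0.62 0 0 0 0 0 0;0.7 0 0 0 0 0 0;0.85 0 0 0 0 0 0;0.85 0 0 0 0 0 0;0.85 0 0 0 0 0 0;0.85 0 0 0 0 0 0'
```

```text
time: 6.47
tcp_pos: [0.6242, 0.032, 0.0479]
eef_rot: [0.797, -0.604, -0.001, 0.0]
force: [-4.4, -0.5, 0.7]
opening: 0.0438
time: 6.97
tcp_pos: [0.6244, 0.0321, 0.0479]
eef_rot: [0.797, -0.604, -0.001, 0.0]
force: [-0.5, 0.1, 0.1]
opening: 0.0718
```

```bash
python3 -m crank '0.85 0 0 -0.02 0 0 0;0.85 0 0 -0.05 0 0 0;0.85 0 0 -0.09 0 0 0;0.85 0 0 -0.13 0 0 0;0.85 0 0 -0.17 0 0 0;0.85 0 0 -0.17 0 0 0;0.85 0 0 -0.17 0 0 0'; python3 -c "
from h import *; go((.42,.40,.25),-30)"
```

```text
time: 7.55
tcp_pos: [0.6258, 0.0318, 0.2203]
eef_rot: [0.797, -0.604, 0.001, -0.002]
force: [-0.0, 0.3, -1.2]
opening: 0.0741
t 7.55 tcp [0.6258 0.0318 0.2203] F [-0.   0.3 -1.2] open 0.0741
shift [-0.4102  0.0981 -0.0297] turn [-3.600e-03 -5.000e-04 -7.724e-01]
```

```bash
python3 -m crank '0.85 -0.035 0.008 -0.03 0 0 -0.07;0.85 -0.07 0.017 -0.03 0 0 -0.14;0.85 -0.105 0.025 -0.03 0 0 -0.21;0.85 -0.14 0.033 -0.03 0 0 -0.28;0.85 -0.175 0.042 -0.03 0 0 -0.35;0.85 -0.21 0.05 -0.03 0 0 -0.42;0.85 -0.245 0.058 -0.03 0 0 -0.49;0.85 -0.28 0.067 -0.03 0 0 -0.56;0.85 -0.315 0.075 -0.03 0 0 -0.63;0.85 -0.35 0.083 -0.03 0 0 -0.70;0.85 -0.38 0.09 -0.03 0 0 -0.77;0.85 -0.38 0.09 -0.03 0 0 -0.77'; python3 - <<'E'
from h import *; from plant import imaging; import pickle
f=imaging.grab_frame('side'); g=imaging.grab_frame('top'); pickle.dump((f,g),open('3.pkl','wb'))
a=cv2.resize(f['color'][160:220,220:330],None,fx=5,fy=5,interpolation=2); b=cv2.resize(g['color'][150:210,200:310],None,fx=5,fy=5,interpolation=2)
cv2.imwrite('pics/c3.png',np.vstack([a,b])[:,:,::-1])
E
```

```text
time: 8.55
tcp_pos: [0.4294, 0.3796, 0.2462]
eef_rot: [0.967, -0.253, -0.003, 0.0]
force: [-0.2, -0.5, 0.2]
opening: 0.0739
```

View pics/c3.png

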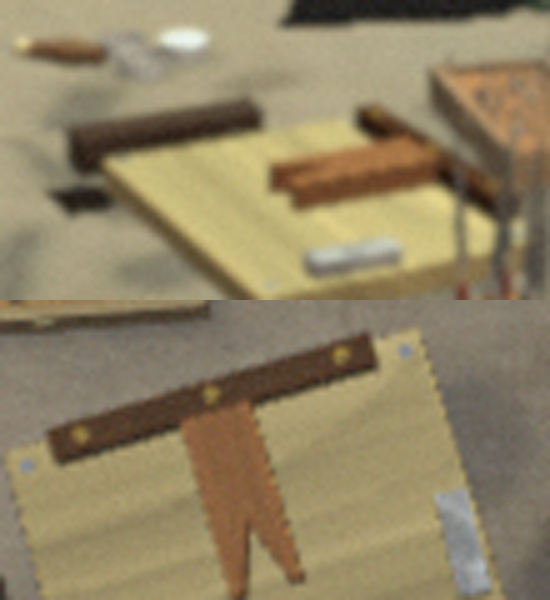

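Six viewed. The plain end at (183,424)-(252,402) is flush on the fence near its middle screw, and the long edge is square to the fence within about 1°. The pin lies flat, the block looks unmoved, and the arm is clear.

```bash
python3 -m crank '0.85 0 0 0 0 0 0;0.85 0 0 0 0 0 0;0.85 0 0 0 0 0 0'; python3 -c "
from plant import job; print(job.job_done())"
```

```text
time: 8.9
tcp_pos: [0.4356, 0.372, 0.248]
eef_rot: [0.965, -0.261, -0.001, 0.0]
force: [-0.3, -0.3, -0.0]
opening: 0.0744
the job is handed in; nothing more can be done
None
```

I gripped the brown pin across its width and turned it about 61°. That squared it to the fence, since it started roughly 29° off the fence line. I lowered it onto the board, pushed the plain end against the fence until about 20 N showed, eased off, released and backed away. I handed the job in at 8.9 s.

- **Squareness and position:** in the last pictures the plain end is flush with the fence near its middle, and the pin's edge is square to the fence within about 1°.
- **Flatness:** the pin looks flat on the board in the side view, judged by eye only.
- **Bored block:** it looks unmoved in the side view. I did not measure its position again.
- **Steel bar:** it also looks unmoved, judged by eye.
- **Fence position:** from the first picture it was only certain to about 5 mm. The push met the fence at 0.656 m, inside the 0.6555–0.661 m I had estimated.

No check failed or disagreed.

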